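# Centre a toroidal transformer on its chassis hole with a tapered drift

## Task

The ring-shaped transformer on the aluminium chassis sits a little off its fixing hole. Take the tapered drift (pointed nose, tall handle) out of the wooden rack and push it, upright, down through the transformer's bore and the chassis hole until its flange is fully home on the transformer, so that the drift itself, not the gripper, draws the transformer into line; leave the drift standing there and let go. Leave the straight plug in the rack alone.

Things in the scene. Friction and masses are not known exactly. Their poses are not given: they have to be found in the camera images.
- drift_handle (a point): Tapered steel drift, 0.25 kg, in one of two rack holes; lift 75 mm to clear. Point: centre of its handle, an upright cylinder 26 mm across, 45 mm tall. Below it a flange 56 mm across, 6 thick, underside 28.5 mm under this point, in the rack 85 mm above the table. Then a 70 mm shank: 40 mm across, narrowing from 10 mm down, 31 at 40 mm, to an 8 mm tip 98.5 mm under this point. z: its axis, up.
- plug_handle (a point): Bystander: straight blunt plug of the same steel in the rack's other hole, 80 mm from the drift (which is in which varies). Flange 51 mm across, stubby handle 34 mm across and only 16 mm tall, 40 mm shank without taper. Point: centre of its handle, 14 mm above the rack's top.
- transformer_center (a point): Loose toroidal transformer, a copper-wound ring 100 mm across, 35 mm tall, bore 42 mm across, about 0.75 kg, flat on the chassis plate. Point: centre of the ring, in its bore, 17.5 mm above the plate. Starts 8 to 11 mm off the chassis hole, towards the plate's circuit board end; slides under a side push of a few newtons. A smaller toroid elsewhere is a bystander.
- chassis_hole (a point): Centre of the 34 mm hole in the fixed chassis plate (210 x 160 x 10 mm), at its top face, 40 mm above the table, free below: 75 mm from the bare short edge, midway across; partly seen through the bore. The drift goes down on its axis. Fully home, the drift's flange is 35 mm and its handle's centre 63.5 mm above this point. Parts up to 32 mm tall stand 75 mm or more from it, on the circuit board.
Mind the look-alikes: they are no part of the job. Leave any purple or turquoise look-alike of the part that bears drift_handle alone.

How it is judged:
On the way, in this order (a step that is already met when the one before it is completed fails the run):
1. the tapered drift is lifted out of the rack (height (world z) of drift_handle above 0.18 m), for 0.1 s.
2. the drift's tip is inside the transformer's bore over the chassis hole, upright, while the transformer is still off the hole by more than 5 mm (height (world z) of drift_handle below 0.1705 m and horizontal distance between drift_handle and chassis_hole below 0.02 m and angle between drift_handle's own z axis and vertical below 0.3 rad and horizontal distance between transformer_center and chassis_hole above 0.005 m), for 0.03 s.
At the end, for the whole second after the job is handed in: The transformer lies flat on the chassis with its axis within 4.5 mm of the chassis hole's axis; the tapered drift stands upright (within 10 degrees) through both, its flange no more than 6 mm above the transformer's top, released (horizontal distance between transformer_center and chassis_hole below 0.0045 m and z of transformer_center in the frame of chassis_hole below 0.022 m and horizontal distance between drift_handle and chassis_hole below 0.012 m and z of drift_handle in the frame of chassis_hole below 0.0695 m and angle between drift_handle's own z axis and vertical below 0.17 rad); the robot touches nothing.
It fails at once if the straight plug is moved more than 30 mm from its place in the rack (distance of plug_handle from where it was at the start of the episode above 0.03 m).
It also fails if it takes over 38 s, if anything falls off the work surface, if the arm or the gripper's body presses on something with over 40 N, if the wrist force passes 120 N, or if a joint passes its speed limit or range.

## Robot

A 6-joint arm with a two-finger parallel gripper is mounted at the origin on the work surface. World frame = base frame: x ahead of the robot, y to its left, z up, the work surface at z = 0. Lengths are in m, angles in rad, forces in N, time in s.
With the tool pointing down it reaches from about 0.4 to 0.825 m from the base axis. Payload 7 kg.
Tool frame: the origin (TCP) lies at the very end of the fingers, on their centre line; the grasp point (between the pads) lies 19 mm behind it; z points along the fingers, x is the direction in which the jaws open and shut, and the axes are right-handed (so a half turn about z gives the same grasp; the last joint's range is limited). The gripper opens to 88 mm and grips with 3 to 60 N. Pads are 19 mm wide; open, the fingers measure 130 mm over their backs; the gripper's body (78 mm by 193 mm) begins 47 mm behind the grasp point.
Start: joints at [1.582, 0.359, 0.012, 0, -1.224, -0.288], TCP at [0.184, 0.649, 0.227] pointing down, gripper open.
Joint ranges: [-3.07, 3.07], [-1.43, 2.12], [-1.02, 1.25], [-3.03, 1.67], [-3.05, -0], [-3.03, 3.03]. Speed limits (rad/s): [2.39, 2.39, 3.01, 3.14, 3.14, 3.14].

## Interface

Orientations are given as [roll, pitch, yaw] about the fixed x, y, z axes, in that order (R = Rz(yaw) Ry(pitch) Rx(roll)).
In Python, from station import telemetry, grab_frame, arm, regions_of, pinpoint gives the robot as it stands. The module is installed in compiled form; this text tells all that it offers.
- The arm moves only by the shell command python3 -m inch 'ROWS' [FORCE]. ROWS is text: rows parted by semicolons, each of 7 numbers parted by spaces: the opening, from 0 (shut) to 1 (fully open), then the shift along the world's x, y, z in cm, then the turn, a rotation vector about the world's x, y, z in degrees. A call has 1 to 12 rows; each row is the pose to reach, as a shift and turn from the pose measured when the call began; what a row does not reach only later rows make up. A row lasts 1/8 s, in which the tool goes at most 62.5 mm and 10.7 degrees, less where a joint would pass 70% of its speed; a pose out of reach is approached as far as the arm can. A call with a gripper value outside its range is refused whole. The fingers move at their own pace and stop on an object; FORCE is the grip in N (left out, the last holds). Time passes only in rows, so rows that repeat a pose let the fingers close. It gives the time, the measured TCP pose, the force and the opening at its end, in the units of the state.
- telemetry.get_state(): the state, without advancing time (a new reading comes with each control period).
- grab_frame(name): name is "scene" or "side" or "wrist"; returns a dict with "pixels" (420x560x3 uint8, red, green, blue), "fx", "fy", "cx", "cy" (pixels), "R" (3x3) and "t" (3): a world point X has camera coordinates R X + t. Camera axes: x right, y down, z forward; pixel columns grow to the right and rows downward; lengths in m; the calibration is good to about 2 mm. A picture is of the moment at which its call begins. There is no depth.
- arm.job_done(): hands the job in, once; it reports no verdict.
Trained networks look in the newest picture that a camera, given by its name, has taken for a name from the list of things; names that differ only in an ending like _2 or _b are one class to them, and where a whole thing is asked for, a point or a joint stands for the part that bears it (a point fixed in the world has none). Each returns a list of dicts, best first, with "p" (0 to 1); they miss things now and then, are a little off and sometimes report something else, mostly with a low value. They report only what shows in the picture. A call takes as long as a camera call. They do not tell look-alikes from the thing itself.
- regions_of(camera, name): "pixels" (420x560 bool, what is visible of it) and "bbox" ([left, top, right, bottom] in pixels, round what is visible of it).
- pinpoint(camera, name): "location" ([column, row] in pixels: a listed point, or the origin of a listed thing).
The state is a dict: "t": time; "q": joint angles; "qd": joint speeds; "joint_efforts": joint torques, N m; "eef_pos": TCP position; "ee_rot": TCP orientation; "force": force on the tool from outside, world axes, zero at the start; "moment": the same for the moment, N m; "width": finger opening in m.
Only numpy, scipy, OpenCV 4.12 (cv2) and the standard library are available. Lean on these libraries where they do the work, as an engineer would, in place of code of your own. Each camera call takes 0.05 s, during which the arm holds its last target. There are 200 camera calls.

## Working session

There is one attempt and no reset: what is moved stays moved. The work goes in short steps, Python scripts to look and compute and a shell command to move; the robot and the scene stay as the last step left them, time stands still between calls to the robot, and variables do not carry over. Pictures are saved under pics/ and viewed, about 8 in all and at most 12, crops included, and the job is handed in when it is done.

```bash
mkdir -p pics
cat > h.py <<'E'
import numpy as np, cv2
from station import telemetry, grab_frame, arm, regions_of, pinpoint
def save(f,n): cv2.imwrite(f'pics/{n}.png',cv2.cvtColor(f['pixels'],cv2.COLOR_RGB2BGR))
def ray(f,uv):
    d=np.array([(uv[0]-f['cx'])/f['fx'],(uv[1]-f['cy'])/f['fy'],1.]); R=np.array(f['R']);t=np.array(f['t'])
    return -R.T@t, R.T@d
def onz(f,uv,z):
    c,d=ray(f,uv); return c+d*(z-c[2])/d[2]
def tri(obs):
    A=np.zeros((3,3));b=np.zeros(3)
    for f,uv in obs:
        c,d=ray(f,uv);d/=np.linalg.norm(d);P=np.eye(3)-np.outer(d,d);A+=P;b+=P@c
    return np.linalg.solve(A,b)
def proj(f,X):
    c=np.array(f['R'])@X+np.array(f['t']);return [f['fx']*c[0]/c[2]+f['cx'],f['fy']*c[1]/c[2]+f['cy']]
E
python3 - <<'E'
from h import *
np.set_printoptions(precision=4,suppress=True)
Z=dict(drift_handle=.1135,plug_handle=None,transformer_center=.0575,chassis_hole=.04)
F={}
for c in ['scene','side']:
    f=grab_frame(c);F[c]=f;save(f,c)
    for n,z in Z.items():
        for r in pinpoint(c,n)[:4]:
            print(c,n,round(r['p'],2),np.round(r['location'],1), onz(f,r['location'],z or .099))
im=np.hstack([cv2.imread('pics/scene.png'),cv2.imread('pics/side.png')]);print(telemetry.get_state())
E
```

```text
scene drift_handle 0.74 [213.5 164.9] [ 0.3864 -0.3062  0.1135]
scene drift_handle 0.66 [187.1 146.1] [ 0.3426 -0.3992  0.1135]
scene drift_handle 0.56 [187.2 197.9] [ 0.5041 -0.3174  0.1135]
scene plug_handle 0.66 [168.6 224.6] [ 0.5769 -0.3286  0.099 ]
scene transformer_center 0.69 [331.7 277.7] [0.5733 0.0383 0.0575]
scene chassis_hole 0.6 [332.5 283.6] [0.5755 0.0417 0.04  ]
side drift_handle 0.95 [334.7 306.1] [ 0.3177 -0.4211  0.1135]
side drift_handle 0.93 [311.7 267.6] [ 0.3578 -0.3304  0.1135]
side drift_handle 0.69 [353.1 230.5] [ 0.5004 -0.3151  0.1135]
side transformer_center 0.61 [267.7 179.5] [0.5691 0.0313 0.0575]
side chassis_hole 0.72 [267.  181.7] [0.5784 0.0456 0.04  ]
{'t': 0.5, 'q': array([ 1.5821,  0.3586,  0.0118, -0.    , -1.2241, -0.2881]), 'qd': array([ 0.001 , -0.0013,  0.002 ,  0.002 , -0.    , -0.0017]), 'joint_efforts': array([  0.0005, -58.1795,  29.3065,   6.997 ,   0.0118,  -0.    ]), 'eef_pos': array([0.1845, 0.6492, 0.2265]), 'ee_rot': array([-3.1416, -0.0001, -1.8476]), 'force': array([-0.3949,  0.2832,  0.3017]), 'moment': array([ 0.0244, -0.0479, -0.0051]), 'width': 0.0874250229967217}
```

View pics/scene.png

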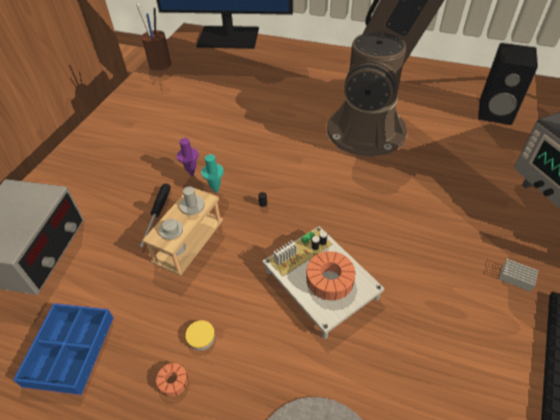

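View pics/side.png

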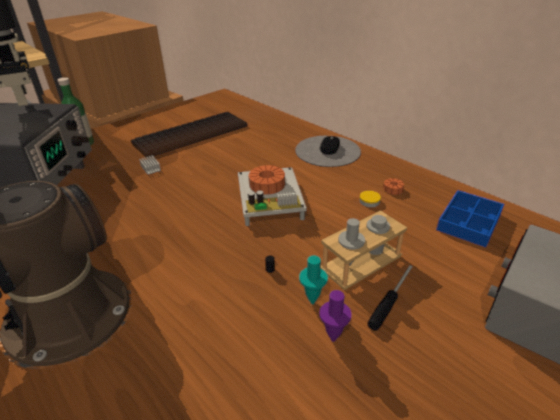

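The candidates for drift_handle, scene/side pixels:
- Purple (187,146)/(335,306): look-alike standing on the table.
- Turquoise (213,165)/(312,268): look-alike standing on the table.
- Grey steel (187,198)/(353,230): in the rack with a tall handle, so it fits the description.

The grey stub at scene (169,225) is the plug. I'll confirm this with one crop and set out meanwhile.

```bash
python3 - <<'E'
import cv2,numpy as np
a=cv2.resize(cv2.imread('pics/scene.png')[120:280,130:260],None,fx=3,fy=3,interpolation=2)
b=cv2.resize(cv2.imread('pics/side.png')[190:350,290:420],None,fx=3,fy=3,interpolation=2)
cv2.imwrite('pics/crop1.png',np.hstack([a,b]))
E
python3 -m inch '1 37 -45 6 0 0 0;1 37 -45 6 0 0 0;1 37 -45 6 0 0 0;1 37 -45 6 0 0 0;1 37 -45 6 0 0 0;1 37 -45 6 0 0 0;1 37 -45 6 0 0 0;1 37 -45 6 0 0 0;1 37 -45 6 0 0 0;1 37 -45 6 0 0 0'
```

```text
t: 1.75
eef_pos: [0.5561, 0.1966, 0.2869]
ee_rot: [-3.141, 0.0, -1.85]
force: [-0.3, 0.5, -0.2]
width: 0.0877
```

View pics/crop1.png

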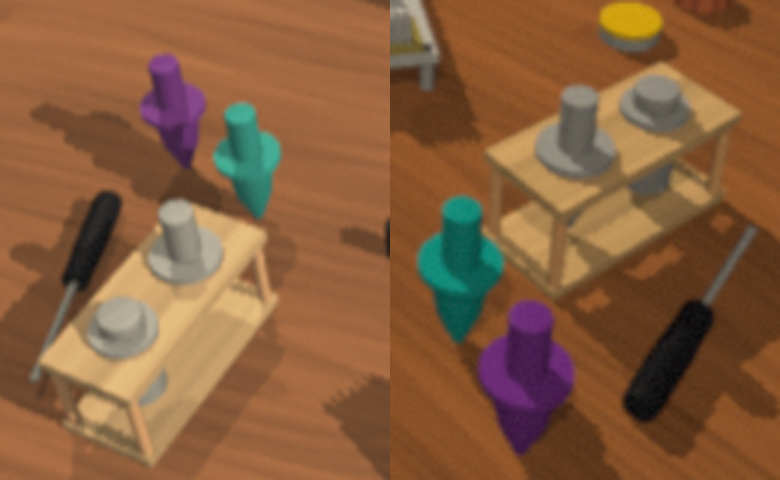

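The crop confirms it: the grey tall-handled drift is at scene (187,198), in the rack hole nearer the robot. The grey stub is in the other hole, and the purple and turquoise copies stand outside the rack. The path crosses the transformer, so I'll take a wrist look there.

```bash
python3 -m inch '1 1 -6 0 0 0 0;1 1 -12 0 0 0 0;1 1 -16 0 0 0 0;1 1 -16 0 0 0 0;1 1 -16 0 0 0 0'
python3 - <<'E'
from h import *
np.set_printoptions(precision=4,suppress=True)
f=grab_frame('wrist');save(f,'w1');print(-f['R'].T@f['t'])
for n,z in [('transformer_center',.0575),('chassis_hole',.04)]:
    for r in pinpoint('wrist',n)[:3]: print(n,round(r['p'],2),r['location'],onz(f,r['location'],z))
E
```

```text
t: 2.38
eef_pos: [0.5662, 0.0366, 0.2871]
ee_rot: [-3.141, 0.0, -1.851]
force: [-0.4, 0.1, -0.2]
width: 0.0876
[0.6423 0.0138 0.4457]
transformer_center 0.82 [279.7, 171.3] [0.5685 0.0343 0.0575]
transformer_center 0.44 [271.6, 163.4] [0.5799 0.0407 0.0575]
chassis_hole 0.93 [275.2, 164.7] [0.5743 0.0382 0.04  ]
```

View pics/w1.png

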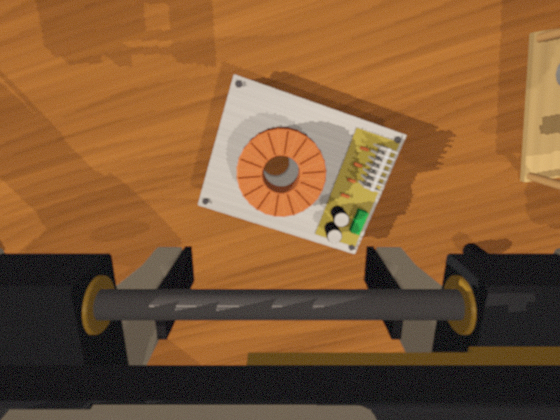

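The wrist view shows the plate with corners at about (235,75), (406,135), (356,254) and (199,206). The ring is at about (281,171), and part of the hole's rim shows through the bore at about (275,165). I'll compute the hole independently from the plate's outline.

```bash
python3 - <<'E'
from h import *
np.set_printoptions(precision=4,suppress=True)
f=grab_frame('wrist'); im=f['pixels']
P=[onz(f,u,.04)[:2] for u in [(235,75),(406,135),(356,254),(199,206)]]
print(P,[np.linalg.norm(P[i]-P[(i+1)%4]) for i in range(4)])
# bare short edge: P0-P3 ; long dir
m=(P[0]+P[3])/2; m2=(P[1]+P[2])/2; d=(m2-m)/np.linalg.norm(m2-m)
print('hole from bare edge',m+.075*d,'from other end',m2-.135*d,'dir',d)
for r in regions_of('wrist','transformer_center')[:2]:
    k=r['pixels'].astype(np.uint8);c,_=cv2.findContours(k,0,2);c=max(c,key=cv2.contourArea);e=cv2.fitEllipse(cv2.convexHull(c))
    print(round(r['p'],2),r['bbox'],e,onz(f,e[0],.065))
E
python3 -m inch '1 -2 -6 0 0 0 0;1 -4 -12 0 0 0 2;1 -6 -18 0 0 0 3;1 -6 -24 0 0 0 4;1 -6.5 -35 0 0 0 7;1 -6.5 -35 0 0 0 7;1 -6.5 -35 0 0 0 7;1 -6.5 -35 0 0 0 7;1 -6.5 -35 0 0 0 7'
python3 - <<'E'
from h import *
np.set_printoptions(precision=4,suppress=True)
f=grab_frame('wrist');save(f,'w2')
for n,z in [('drift_handle',.1135),('plug_handle',.099)]:
    for r in pinpoint('wrist',n)[:4]: print(n,round(r['p'],2),r['location'],onz(f,r['location'],z))
E
```

```text
[array([0.6834, 0.0541]), array([ 0.5658, -0.1178]), array([ 0.4329, -0.0293]), array([0.5506, 0.1447])] [np.float64(0.20824175628410874), np.float64(0.15962721736826668), np.float64(0.21002476506100434), np.float64(0.16076595147708028)]
hole from bare edge [0.5748 0.0374] from other end [0.5753 0.0381] dir [-0.5628 -0.8266]
t: 3.75
eef_pos: [0.5015, -0.3114, 0.287]
ee_rot: [-3.141, 0.0, -1.725]
force: [0.0, -0.4, 1.4]
width: 0.0877
drift_handle 0.93 [280.6, 188.7] [ 0.4973 -0.3132  0.1135]
drift_handle 0.59 [308.4, 290.6] [ 0.3783 -0.3258  0.1135]
plug_handle 0.7 [281.2, 102.6] [ 0.5789 -0.3265  0.099 ]
```

View pics/w2.png

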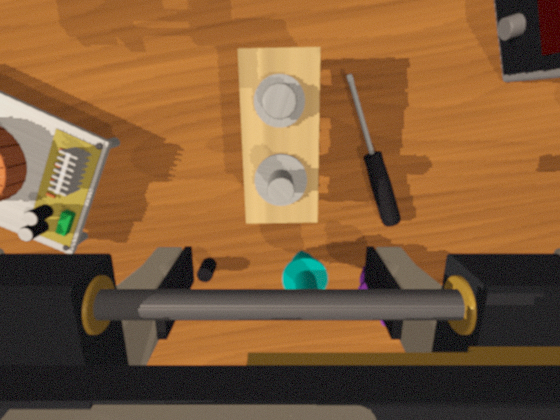

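The wrist view shows the drift's handle at (281,187), the plug at (279,100), the turquoise copy at (305,275) and the purple one behind the finger at (365,285). The measured 81 mm spacing from drift to plug fits the given 80. The plate's sides come out at 208–210 × 160 mm and the hole at (0.5748, 0.038), agreeing with the network.

```bash
python3 -m inch '1 -0.2 -0.3 -5 0 0 -0.5;1 -0.2 -0.3 -10 0 0 -0.5;1 -0.2 -0.3 -14 0 0 -0.5;1 -0.2 -0.3 -17 0 0 -0.5;1 -0.2 -0.3 -18.7 0 0 -0.5;1 -0.2 -0.3 -18.7 0 0 -0.5;1 -0.2 -0.3 -18.7 0 0 -0.5' 50
python3 - <<'E'
from h import *
f=grab_frame('wrist');save(f,'w3')
E
```

```text
t: 4.78
eef_pos: [0.5005, -0.3147, 0.1016]
ee_rot: [-3.139, -0.0, -1.733]
force: [0.0, -0.1, -0.2]
width: 0.0874
```

View pics/w3.png

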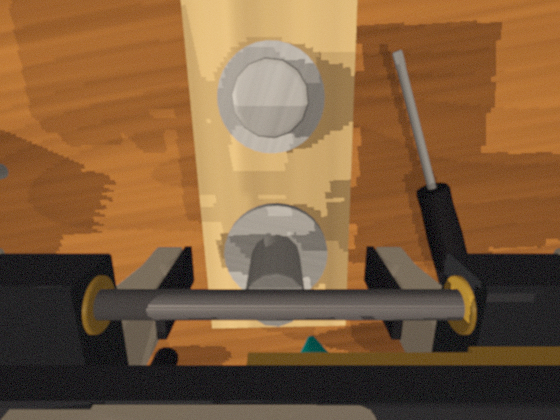

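The handle (275,265) stands centred between the fingers and clear of the plug (271,97). I'll close and lift.

```bash
python3 -m inch '0 0 0 0 0 0 0;0 0 0 0 0 0 0;0 0 0 0 0 0 0;0 0 0 0 0 0 0;0 0 0 0 0 0 0;0 0 0 0 0 0 0' 55
python3 -m inch '0 0 0 2 0 0 0;0 0 0 4 0 0 0;0 0 0 6 0 0 0;0 0 0 8 0 0 0;0 0 0 10 0 0 0;0 0 0 11 0 0 0;0 0 0 11 0 0 0;0 0 0 11 0 0 0'
python3 - <<'E'
from h import *
np.set_printoptions(precision=4,suppress=True)
f=[grab_frame('scene')];a=[pinpoint('scene','drift_handle')]
f.append(grab_frame('side'));a.append(pinpoint('side','drift_handle'));print(a)
e=telemetry.get_state()['eef_pos']
im=[]
for g in f:
    u,v=proj(g,e);print(u,v);u,v=int(u),int(v);u=max(u,65);v=max(v,80)
    c=g['pixels'][v-80:v+80,u-65:u+65];im.append(cv2.resize(c,(390,480),interpolation=2))
cv2.imwrite('pics/l1.png',cv2.cvtColor(np.hstack(im),4))
for i in a[0][:3]:
    for j in a[1][:3]: print(tri([(f[0],i['location']),(f[1],j['location'])]))
E
```

```text
t: 5.58
eef_pos: [0.5005, -0.3148, 0.1016]
ee_rot: [-3.138, -0.0, -1.734]
force: [-0.1, -0.0, -0.2]
width: 0.0333
t: 6.58
eef_pos: [0.5, -0.3145, 0.2105]
ee_rot: [-3.14, 0.0, -1.734]
force: [-0.8, -0.7, -2.5]
width: 0.025
[[{'location': [179.6, 166.2], 'p': 0.78}], [{'location': [337.1, 305.1], 'p': 0.79}, {'location': [354.8, 191.4], 'p': 0.66}, {'location': [312.9, 268.0], 'p': 0.58}]]
180.99318111447263 165.1630931188074
357.09005969953995 191.3540115299453
[ 0.364  -0.4064  0.0651]
[ 0.5007 -0.3136  0.2098]
[ 0.3852 -0.3588  0.1079]
```

View pics/l1.png

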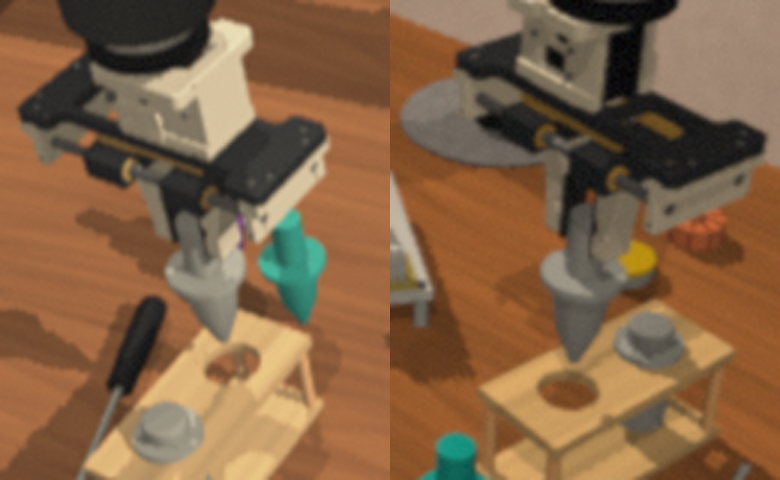

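Crop: the drift hangs upright and clear of its hole, and the plug hasn't moved. But the handle's centre is about level with the fingertips (z 0.210), roughly 12 mm lower than it should be. It slipped because the fingers were still closing when the lift began. I'll set it back in its hole and regrip deeper.

```bash
python3 -m inch '0 0 0 -3 0 0 0;0 0 0 -6 0 0 0;0 0 0 -8.5 0 0 0;0 0 0 -9.2 0 0 0;0 0 0 -9.5 0 0 0;0 0 0 -9.7 0 0 0;0 0 0 -9.7 0 0 0'
python3 -m inch '0.5 0 0 0 0 0 0;0.5 0 0 0 0 0 0;0.5 0 0 -0.8 0 0 0;0.5 0 0 -1.6 0 0 0;0.5 0 0 -1.6 0 0 0;0 0 0 -1.6 0 0 0;0 0 0 -1.6 0 0 0;0 0 0 -1.6 0 0 0;0 0 0 -1.6 0 0 0;0 0 0 -1.6 0 0 0;0 0 0 -1.6 0 0 0;0 0 0 -1.6 0 0 0' 60
```

```text
t: 7.65
eef_pos: [0.5006, -0.3148, 0.1146]
ee_rot: [-3.138, -0.0, -1.734]
force: [0.0, 0.8, -2.4]
width: 0.0247
t: 9.15
eef_pos: [0.5007, -0.3148, 0.0988]
ee_rot: [-3.138, -0.0, -1.734]
force: [0.2, 1.9, 3.1]
width: 0.0249
```

```bash
python3 -m inch '0 0 0 2 0 0 0;0 0 0 5 0 0 0;0 0 0 8 0 0 0;0 0 0 11 0 0 0;0 0 0 13 0 0 0;0 0 0 13 0 0 0;0 0 0 13 0 0 0'
python3 -m inch '0 2 6 0 0 0 -6;0 3 12 0 0 0 -12;0 4 18 0 0 0 -18;0 5 24 0 0 0 -25;0 6 30 0 0 0 -25;0 7.4 35.3 0 0 0 -25;0 7.4 35.3 0 0 0 -25;0 7.4 35.3 0 0 0 -25;0 7.4 35.3 0 0 0 -25;0 7.4 35.3 0 0 0 -25'
python3 - <<'E'
from h import *
np.set_printoptions(precision=4,suppress=True)
e=telemetry.get_state()['eef_pos'];im=[];O=[]
for n in ['scene','side']:
    g=grab_frame(n);a=pinpoint(n,'drift_handle');r=[x for x in regions_of(n,'drift_handle')]
    u,v=proj(g,e)
    b=min(a,key=lambda x:np.hypot(x['location'][0]-u,x['location'][1]-v));O.append((g,b['location']));print(n,b,(u,v),[x['bbox'] for x in r])
    print(n,[(np.round(x['location'],1),round(x['p'],2)) for x in pinpoint(n,'transformer_center')[:2]])
    u,v=int(u),int(v);c=g['pixels'][max(v-60,0):max(v-60,0)+140,u-65:u+65];im.append(cv2.resize(c,(390,420),interpolation=2))
print(tri(O),e)
cv2.imwrite('pics/l2.png',cv2.cvtColor(np.hstack(im),4))
E
```

```text
t: 10.02
eef_pos: [0.5, -0.3144, 0.2273]
ee_rot: [-3.14, 0.0, -1.734]
force: [-0.3, -0.3, -3.0]
width: 0.0252
t: 11.28
eef_pos: [0.5738, 0.0375, 0.2272]
ee_rot: [-3.14, 0.0, -2.172]
force: [-1.1, 0.2, -2.1]
width: 0.0254
scene {'location': [336.8, 220.6], 'p': 0.86} (np.float64(336.8599387675055), np.float64(225.3259456980527)) [[199.9, 152.5, 223.5, 191.1], [320.4, 219.9, 350.6, 254.1], [176.1, 137.1, 198.2, 172.6]]
scene [(array([331.6, 278.5]), 0.77)]
side {'location': [265.4, 111.8], 'p': 0.81} (np.float64(265.1465970090089), np.float64(120.7594834865004)) [[299.4, 255.8, 327.3, 304.2], [255.4, 119.5, 274.2, 148.3]]
side [(array([265.1, 184.6]), 0.56)]
[0.5792 0.0389 0.2484] [0.5738 0.0375 0.2272]
```

View pics/l2.png

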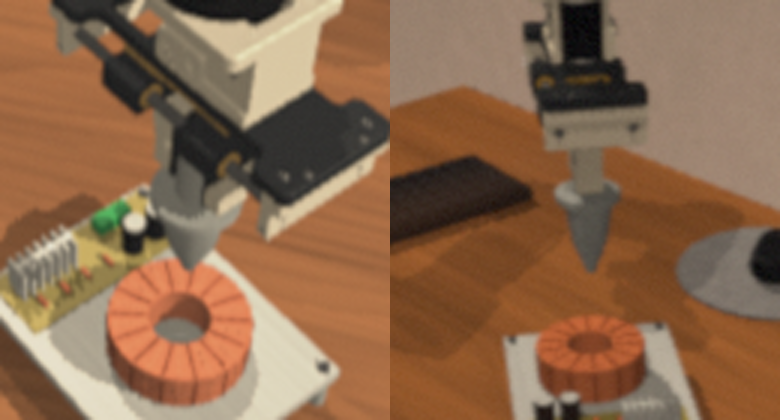

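The drift is gripped deeply and stands upright. Its tip is at scene (335,255) and side (267,151), with the ring below undisturbed. I'll check the tip's horizontal position.

Run:
```python
from h import *
np.set_printoptions(precision=4,suppress=True)
F={n:grab_frame(n) for n in ['scene','side']}
T={'scene':(335,255),'side':(266.7,150.5)}
print('tip tri',tri([(F[n],T[n]) for n in F]),[onz(F[n],T[n],.1432) for n in F])
for n in F:
    print(n,'hole',[(np.round(onz(F[n],x['location'],.04),4),round(x['p'],2)) for x in pinpoint(n,'chassis_hole')[:2]])
    print(n,'trafo',[(np.round(onz(F[n],x['location'],.0575),4),round(x['p'],2)) for x in pinpoint(n,'transformer_center')[:2]])
    r=[x for x in regions_of(n,'transformer_center')][0]
    ks=np.argwhere(r['pixels'])
    hull=cv2.convexHull(ks[:,::-1].astype(np.int32)); print(n,r['bbox'])
```

```text
tip tri [0.5764 0.04   0.1412] [array([0.5773, 0.0406, 0.1432]), array([0.574 , 0.0364, 0.1432])]
scene hole [(array([0.576 , 0.0442, 0.04  ]), 0.83)]
scene trafo [(array([0.5738, 0.0359, 0.0575]), 0.73), (array([ 0.5423, -0.3571,  0.0575]), 0.5)]
scene [308.3, 253.3, 354.8, 304.7]
side hole [(array([0.5675, 0.043 , 0.04  ]), 0.83)]
side trafo [(array([0.5535, 0.0111, 0.0575]), 0.76)]
side [248.7, 171.7, 286.4, 199.1]
```

The tip is within about 2 mm of the tool axis, so I'll descend: first into the bore, then slowly on.

```bash
python3 -m inch '0 0.1 0.05 -2 0 0 0;0 0.1 0.05 -5 0 0 0;0 0.1 0.05 -6.5 0 0 0;0 0.1 0.05 -7.5 0 0 0;0 0.1 0.05 -7.8 0 0 0;0 0.1 0.05 -7.8 0 0 0;0 0.1 0.05 -7.8 0 0 0'
python3 -m inch '0 0 0 -0.6 0 0 0;0 0 0 -1.2 0 0 0;0 0 0 -1.8 0 0 0;0 0 0 -2.4 0 0 0;0 0 0 -2.8 0 0 0;0 0 0 -2.8 0 0 0'
```

```text
t: 12.95
eef_pos: [0.5755, 0.0392, 0.1501]
ee_rot: [-3.139, 0.001, -2.17]
force: [0.1, -0.2, -2.2]
width: 0.025
t: 13.7
eef_pos: [0.5751, 0.0392, 0.1214]
ee_rot: [-3.14, 0.001, -2.17]
force: [-3.0, -1.1, -2.5]
width: 0.0251
```

```bash
python3 -m inch '0 -0.03 -0.1 -0.4 0 0 0;0 -0.03 -0.1 -0.8 0 0 0;0 -0.03 -0.1 -1.2 0 0 0;0 -0.03 -0.1 -1.6 0 0 0;0 -0.03 -0.1 -1.6 0 0 0'
```

```text
t: 14.32
eef_pos: [0.5747, 0.0382, 0.105]
ee_rot: [-3.14, 0.0, -2.17]
force: [-2.3, -1.2, -2.5]
width: 0.0251
```

```bash
python3 -m inch '0 -0.03 -0.02 -0.3 0 0 0;0 -0.03 -0.02 -0.6 0 0 0;0 -0.03 -0.02 -0.9 0 0 0;0 -0.03 -0.02 -0.9 0 0 0'
```

```text
t: 14.82
eef_pos: [0.5743, 0.0379, 0.0956]
ee_rot: [-3.14, -0.0, -2.17]
force: [-1.9, 0.4, -2.8]
width: 0.0254
```

```bash
python3 -m inch '0 0 0 -0.3 0 0 0;0 0 0 -0.5 0 0 0;0 0 0 -0.7 0 0 0;0 0 0 -0.7 0 0 0'
```

```text
t: 15.32
eef_pos: [0.5747, 0.0382, 0.0889]
ee_rot: [-3.14, 0.001, -2.17]
force: [-3.4, 0.2, -0.1]
width: 0.0252
```

```bash
python3 -m inch '0 0 0 -0.1 0 0 0;0 0 0 -0.2 0 0 0;0 0 0 -0.2 0 0 0'
```

```text
t: 15.7
eef_pos: [0.575, 0.0382, 0.0887]
ee_rot: [-3.139, 0.001, -2.169]
force: [-7.0, -0.9, 13.9]
width: 0.0255
```

It is firmly home: 14 N at TCP 0.0887, which puts the handle at about 0.1034 against the expected 0.1035. I'll release and withdraw.

```bash
python3 -m inch '0.65 0 0 0.05 0 0 0;0.65 0 0 0.05 0 0 0;0.65 0 0 0.05 0 0 0;0.65 0 0 0.05 0 0 0;0.65 0 0 0.05 0 0 0;0.65 0 0 1 0 0 0;0.65 0 0 4 0 0 0;0.65 0 0 9 0 0 0;0.65 0 0 14 0 0 0;0.65 0 0 17 0 0 0;0.65 0 0 17 0 0 0;0.65 0 0 17 0 0 0'
python3 - <<'E'
from h import *
np.set_printoptions(precision=4,suppress=True)
im=[]
f=grab_frame('wrist');X=[.575,.038,.075]
for n,z in [('drift_handle',.1035),('transformer_center',.0575)]:
    print(n,[(np.round(onz(f,x['location'],z),4),round(x['p'],2)) for x in pinpoint('wrist',n)[:2]])
O=[]
for n in ['scene','side','wrist']:
    g=grab_frame(n);p=proj(g,X)
    if n!='wrist':
        b=min(pinpoint(n,'drift_handle'),key=lambda x:np.hypot(x['location'][0]-p[0],x['location'][1]-p[1]));O.append((g,b['location']));print(b,p)
    u,v=map(int,p);s=50 if n!='wrist' else 110
    im.append(cv2.resize(g['pixels'][max(v-s,0):v+s,u-s:u+s],(266,266),interpolation=2))
print('handle',tri(O))
cv2.imwrite('pics/end.png',cv2.cvtColor(np.hstack(im),4))
E
```

```text
t: 17.2
eef_pos: [0.5746, 0.0381, 0.2586]
ee_rot: [-3.139, 0.001, -2.169]
force: [-0.2, -0.9, 0.3]
width: 0.0569
drift_handle [(array([0.5739, 0.0374, 0.1035]), 0.6)]
transformer_center []
{'location': [330.4, 265.8], 'p': 0.94} [np.float64(331.8488152731029), np.float64(273.5716001616488)]
{'location': [270.4, 163.1], 'p': 0.68} [np.float64(267.4619785167498), np.float64(172.3635966977924)]
handle [0.5797 0.0326 0.1051]
```

View pics/end.png

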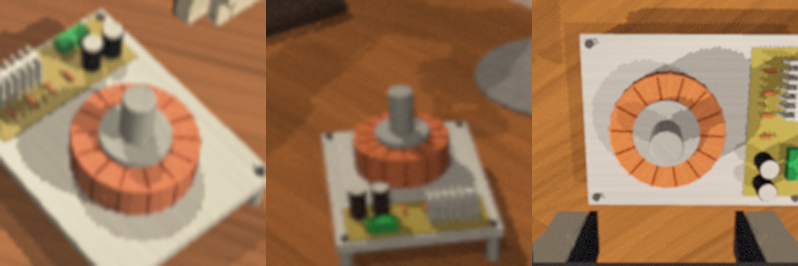

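All three views show the flange seated flat on the ring, the drift upright and the gripper clear. With the 40 mm shank in the 42 mm bore, the ring must be centred.

```bash
python3 -c "
from station import arm
print(arm.job_done())"
```

```text
the job is handed in; nothing more can be done
None
```

The drift is standing home in the transformer and the chassis hole, released. I handed the job in at about 17.5 s of the 38 s; no verdict was given.

- **What I did:** I took the grey tapered drift from the rack hole nearer the robot and left the plug and the purple and turquoise copies alone. The drift slipped about 12 mm on the first lift because I raised it before the fingers had fully closed. I set it back in its hole, regripped deeper, and pushed it down on the hole's axis so that its taper drew the ring into line.
- **Seating:** the downward push was resisted with 14 N at TCP z 0.0887, which puts the handle's centre at about 0.1034 m against the 0.1035 expected when home.
- **After release:** the pictures show the flange flat on the ring, the drift upright and the gripper clear. The wrist camera puts the handle at (0.574, 0.037), about 1 mm from the hole at (0.575, 0.038).
- **Checks that disagreed or failed:** the two fixed cameras put the handle at (0.580, 0.033, 0.105), about 7 mm off sideways. I put this down to network error, as those two views had been several millimetres off before. The network did not find the transformer in the last wrist picture, so I judged its centring from the fit (40 mm shank in a 42 mm bore) and by eye.

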